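# Take the sweet stamp out of its clamshell case

### The arm

A 6-joint arm with a two-finger parallel gripper is mounted at the origin on a cart in front of the work surface, level with it; the furniture and walls round the work are solid. World frame = base frame: x ahead of the robot, y to its left, z up, the work surface at z = 0. Lengths are in m, angles in rad, forces in N, time in s.
With the tool pointing down it reaches from about 0.35 to 0.85 m from the base axis. Payload 8.1 kg.
Tool frame: the origin (TCP) lies between the finger pads; the fingertips stand tips_ahead ahead of it and the grasp point (between the pads) lies 8 mm behind it (tips_ahead is the distance from the TCP to the fingertips, in m); z points along the fingers, x is the direction in which the jaws open and shut, and the axes are right-handed (so a half turn about z gives the same grasp; the last joint's range is limited). The gripper opens to 93 mm and grips with 3 to 60 N. Pads are 15 mm wide; open, the fingers measure 128 mm over their backs; the gripper's body (75 mm by 188 mm) begins 65 mm behind the grasp point.
Start: joints at [1.043, 0.13, 1.488, -0, 1.523, -0.085], TCP at [0.257, 0.542, 0.23] pointing down, gripper open.
Joint ranges: [-2.96, 2.96], [-0.89, 2.26], [0.02, 2.5], [-1.34, 4.48], [0, 2.73], [-2.66, 2.66]. Speed limits (rad/s): [2.39, 2.39, 2.79, 3.14, 3.14, 3.14].

### API

Orientations are given as a rotation vector (axis times angle).
In Python, from plant import * gives the robot as it stands.
- The arm moves only by the tool play_rows, never from a script. Its argument "increments" is a list that holds one entry, the list of rows, each a list of 4 numbers: the shift along the tool's x, y, z in cm, then the turn about the tool's z in rad. A call has 1 to 5 rows; each row is the pose to reach, as a shift and turn from the pose measured when the call began, along the tool's axes at that moment; what a row does not reach only later rows make up. A row lasts 1/10 s, in which the tool goes at most 50 mm and 8.59 degrees, less where a joint would pass 70% of its speed; a pose out of reach is approached as far as the arm can. A call with a gripper value outside its range is refused whole. "jaw" is the finger opening in cm, from 0 to 9.3, set as the call begins (left out, the last holds). The fingers move at their own pace and stop on an object; "squeeze" is the grip in N (left out, the last holds). Time passes only in rows, so rows that repeat a pose let the fingers close. It gives the time, the measured TCP pose, the force and the opening at its end, in the units of the state.
- read_state(): the state, without advancing time (a new reading comes with each control period).
- read_camera(name): name is "scene" or "top"; returns (picture, depth): 480x640x3 uint8, blue, green, red; 480x640 float32, m along the optical axis (not along the pixel's ray), 0 where there is no reading.
- camera_params(name): a dict with "K" (3x3 intrinsics, pixels), "eye" and "orientation" of the camera in the world. Camera axes: x right, y up, looking along -z (the intrinsics and any distortion apply to the point x, -y, -z); pixel columns grow to the right and rows downward; lengths in m; the calibration is good to about 2 mm. A picture is of the moment at which its call begins. camera_params takes no time and is no camera call.
- close_job(): hands the job in, once; it reports no verdict.
The state is a dict: "t": time; "q": joint angles; "dq": joint speeds; "joint_torque": joint torques, N m; "tool_pos": TCP position; "orientation": TCP orientation; "force": force on the tool from outside, world axes, zero at the start; "wrist_torque": the same for the moment, N m; "opening": finger opening in m.
Only numpy, scipy, OpenCV 4.12 (cv2) and the standard library are available. Lean on these libraries where they do the work, as an engineer would, in place of code of your own. Each camera call takes 0.05 s, during which the arm holds its last target.

### The job

Open the dark teal case by its carry handle, swinging the lid back past its balance point so that it stays open on its own. Then take the wooden stamp out, leaving the steel nozzle in its pocket, and stand the stamp upright in the middle of the round cork coaster, with the lid still open.

Things in the scene. Friction and masses are not known exactly. Their poses are not given: they have to be found in the camera images.
- lid_handle (a point): Middle of the black carry handle on the lid's front edge: a round bar 12 mm thick, straight for 96 mm along its y axis, 42 mm in front of the case's front wall and 48.5 mm above the table when shut. The axes turn with the lid: shut, z is up and x points to the hinge at the back. From here the hinge line, parallel to y, lies +172 mm along x and -12 mm along z in these axes.
- lid (a joint): Opening angle of the lid: 0 shut, growing as the handle swings up and back, stop at 1.95 rad (112 degrees). Lid 34 mm high, 0.25 kg, not latched, no spring, hardly any friction: left below about 1.3 rad it falls shut, above that it falls open to the stop.
- case: Dark teal clamshell case, fixed to the table; origin at the middle of its underside, x towards the hinge, y along its width, z up. 130 mm deep (x), 220 wide (y), lower half 36 high, walls 4. Dark foam inside, top 22 mm above the table, has two square pockets 44 mm wide, 16 deep (floor at 6 mm), centred at y = +45 and -45 mm.
- stamp_mid (a point): Centre, half-way up, of the turned wooden stamp: round foot 38 mm across, round knob on top, 55 mm high, about 0.045 kg; z along it, knob upwards. It stands in one of the case's two pockets, either one; its upper 39 mm stand clear of the foam. Grip the knob, about 25 mm across at 16 mm above this point.
- nozzle_mid (a point): Centre, half-way up, of the steel piping nozzle, a cone 26 mm across and 32 mm high, that stands in the other pocket and stays there.
- coaster_top (a point): Centre of the top of the round cork coaster, 100 mm across and 6 mm thick, fixed flat on the table left of the case. (Beware, on the right: a fixed tall stack of grey bowls, x 0.20 to 0.51 m, y -0.64 to -0.33 m, 0.61 m high.)
Things that resemble listed ones, but are neither listed nor needed, are in the scene too. What is meant by the part that bears coaster_top is not yellow, and is the smaller of those in its own colour.

How it is judged:
On the way, in this order (a step that is already met when the one before it is completed fails the run):
1. the lid is swung open past its balance point (value of joint lid above 1.6 rad), for 0.2 s.
2. the stamp is lifted clear of the case with the lid open (height (world z) of stamp_mid above 0.07 m and value of joint lid above 1.6 rad), for 0.1 s.
At the end, for the whole second after the job is handed in: The lid stands open at more than 1.7 rad by itself; the stamp stands upright (within 10 degrees, knob up) on the coaster, its axis within 25 mm of the coaster's centre (value of joint lid above 1.7 rad and horizontal distance between stamp_mid and coaster_top below 0.025 m and z of stamp_mid in the frame of coaster_top between 0.0225 and 0.0325 m and angle between stamp_mid's own z axis and vertical below 0.17 rad); the robot touches nothing.
It fails at once if the steel nozzle is taken or knocked out of its pocket (distance of nozzle_mid from where it was at the start of the episode above 0.03 m).
It also fails if it takes over 67 s, if anything falls off the work surface, if the arm or the gripper's body presses on something with over 40 N, if the wrist force passes 120 N, or if a joint passes its speed limit or range.

## Working session

There is one attempt and no reset: what is moved stays moved. The work goes in short steps, Python scripts to look and compute and a tool call to move; the robot and the scene stay as the last step left them, time stands still between calls to the robot, and variables do not carry over. Pictures are saved under pics/ and viewed, and the job is handed in when it is done.

Besides the shell and the picture viewer there is one more tool, called after "Request:" as name([rows], argument=value, ...), one row to a line, values as JSON. play_rows: Moves the arm, as the interface text tells. Its arguments: {"type":"object","properties":{"increments":{"type":"array"},"jaw":{"type":"number"},"squeeze":{"type":"number"}},"required":["increments"]}

```bash
mkdir -p pics; ls; python3 - <<'E'
from plant import *
import cv2,numpy as np
s=read_state();print({k:np.round(v,3).tolist() for k,v in s.items()})
for n in("scene","top"):
    im,d=read_camera(n);cv2.imwrite(f"pics/{n}0.png",im);np.save(f"{n}0.npy",d);p=camera_params(n);print(n,p)
E
```

```text
pics
{'t': 0.0, 'q': [1.043, 0.131, 1.489, 0.0, 1.523, -0.085], 'dq': [0.0, 0.001, -0.0, 0.001, 0.0, 0.0], 'joint_torque': [0.002, -55.985, -49.177, 0.077, 0.035, -0.0], 'tool_pos': [0.257, 0.542, 0.229], 'orientation': [2.654, 1.679, -0.003], 'force': [-0.818, -0.616, -0.31], 'wrist_torque': [-0.033, -0.011, 0.006], 'opening': 0.093}
scene {'K': array([[607.17571955,   0.        , 327.85010686],
       [  0.        , 607.17571955, 245.43108536],
       [  0.        ,   0.        ,   1.        ]]), 'eye': array([-0.15643094, -0.69856826,  0.69712667]), 'orientation': array([ 1.00665016, -0.34215604, -0.54492195])}
top {'K': array([[611.86942366,   0.        , 314.97081512],
       [  0.        , 611.86942366, 233.55877677],
       [  0.        ,   0.        ,   1.        ]]), 'eye': array([0.21063263, 0.1839344 , 1.39586241]), 'orientation': array([ 0.18294755, -0.16116895, -1.48639414])}
```

View pics/scene0.png

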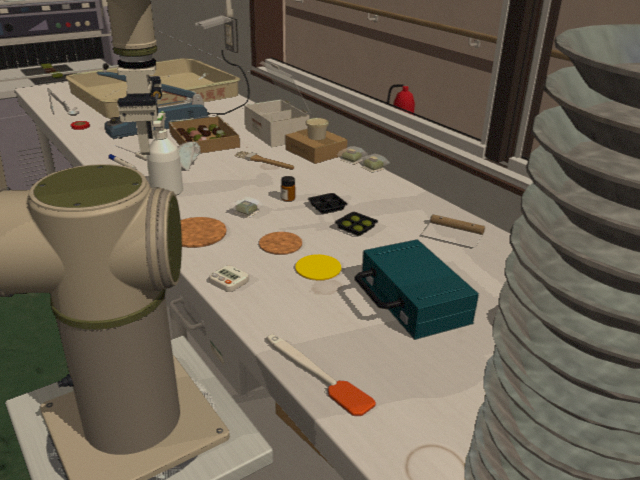

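View pics/top0.png

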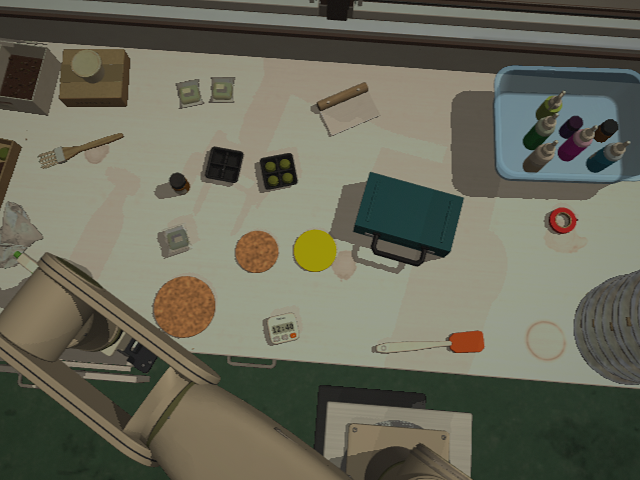

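Coaster candidates in the top view are the small cork disc (257,252), the large cork disc (184,307) and the yellow disc (315,250). I choose the small cork one. The only teal case is at (408,215), with its handle at about (398,250). Next I check both in a close crop.

```bash
cat > h.py <<'E'
from plant import *
import cv2,numpy as np
from scipy.spatial.transform import Rotation as R
def ray(n,u,v):
    p=camera_params(n);K=p["K"];M=R.from_rotvec(p["orientation"]).as_matrix()
    x=(u-K[0,2])/K[0,0];y=(v-K[1,2])/K[1,1]
    return np.array(p["eye"]),M@np.array([x,-y,-1.])
def atz(n,u,v,z):
    e,d=ray(n,u,v);return e+d*(z-e[2])/d[2]
def dep(n,u,v,D):
    e,d=ray(n,u,v);return e+d*D[v,u]
def proj(n,P):
    p=camera_params(n);K=p["K"];M=R.from_rotvec(p["orientation"]).as_matrix()
    c=(np.atleast_2d(P)-p["eye"])@M
    return np.c_[K[0,0]*c[:,0]/-c[:,2]+K[0,2],K[1,1]*-c[:,1]/-c[:,2]+K[1,2]]
def crop(n,im,u0,u1,v0,v1,f,name):
    cv2.imwrite(name,cv2.resize(im[v0:v1,u0:u1],None,fx=f,fy=f,interpolation=cv2.INTER_CUBIC))
E
python3 - <<'E'
from h import *
im=cv2.imread("pics/top0.png");D=np.load("top0.npy")
crop("top",im,220,480,160,290,3,"pics/c1.png")
im2=cv2.imread("pics/scene0.png")
crop("scene",im2,320,490,225,345,4,"pics/c2.png")
for u,v in[(257,252),(184,307),(315,250),(408,200),(398,258)]: print(u,v,dep("top",u,v,D).round(4))
E
```

```text
257 252 [0.4691 0.3465 0.0033]
184 307 [0.3294 0.4993 0.0042]
315 250 [0.4839 0.2128 0.0048]
408 200 [0.6018 0.0118 0.0684]
398 258 [0.4706 0.026  0.0531]
```

View pics/c1.png

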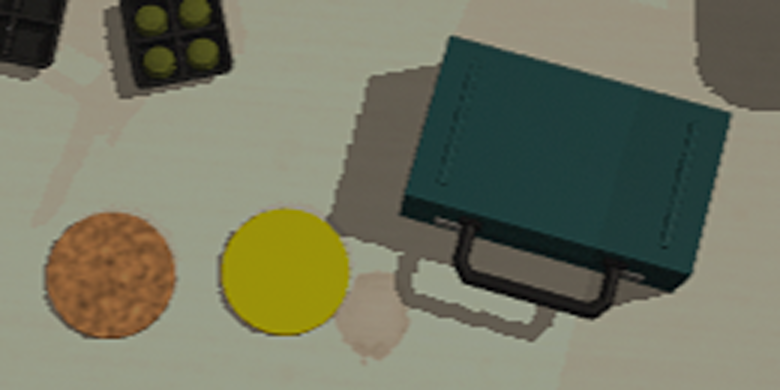

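View pics/c2.png

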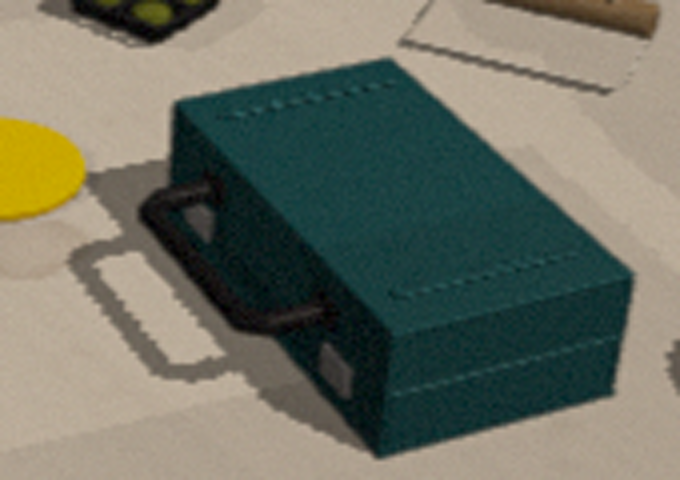

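The crops confirm it: the small cork disc at top (257,252) is clean, and the case and handle are clear. Now I fit the case pose.

```bash
python3 - <<'E'
from h import *
im=cv2.imread("pics/top0.png");D=np.load("top0.npy")
H,W=D.shape
p=camera_params("top");K=p["K"];M=R.from_rotvec(p["orientation"]).as_matrix()
v,u=np.mgrid[:H,:W]
c=np.stack([(u-K[0,2])/K[0,0],-(v-K[1,2])/K[1,1],-np.ones_like(D)],-1)*D[...,None]
P=c@M.T+p["eye"]
box=np.zeros((H,W),bool);box[160:290,340:480]=1
# top of lid
m=box&(abs(P[...,2]-.07)<.006)&(im[...,2]<60)
m=cv2.morphologyEx(m.astype(np.uint8),cv2.MORPH_OPEN,np.ones((5,5)))>0
print("top n",m.sum(),"z",P[m][:,2].mean())
uv=np.c_[u[m],v[m]]
xy=np.array([atz("top",a,b,.07)[:2] for a,b in uv])
r=cv2.minAreaRect(xy.astype(np.float32));print(r)
# crop corners by eye
for a,b in[(450,37),(730,115),(692,275),(405,200)]:
    print(atz("top",220+(a-1)/3,160+(b-1)/3,.07).round(4))
hs=[atz("top",220+(a-1)/3,160+(b-1)/3,.0485).round(4) for a,b in[(465,280),(598,312),(480,282),(580,306)]];print(hs)
# handle pixels: dark, low saturation
g=im.astype(int);mh=box&(g.max(2)<50)&(g.max(2)-g.min(2)<14)
print(mh.sum(),[atz("top",a,b,.0485)[:2].round(3).tolist() for a,b in np.c_[u[mh],v[mh]][::25]])
# cork
hsv=cv2.cvtColor(im,cv2.COLOR_BGR2HSV)
mc=(hsv[...,1]>110)&(hsv[...,0]<16);mc[:,:225]=0;mc[:,290:]=0;mc[:225]=0;mc[285:]=0
cn=max(cv2.findContours(mc.astype(np.uint8),cv2.RETR_EXTERNAL,cv2.CHAIN_APPROX_NONE)[0],key=len)
q=np.array([atz("top",a,b,.006)[:2] for a,b in cn[:,0]])
print("cork",cv2.minEnclosingCircle(q.astype(np.float32)),cv2.fitEllipse(q.astype(np.float32)))
E
```

```text
top n 4170 z 0.07070222173101894Traceback (most recent call last):
  File "<stdin>", line 14, in <module>
  File "h.py", line 9, in atz
    e,d=ray(n,u,v);return e+d*(z-e[2])/d[2]
        ~~~^^^^^^^
  File "h.py", line 5, in ray
    p=camera_params(n);K=p["K"];M=R.from_rotvec(p["orientation"]).as_matrix()
ValueError: time passes only in moves, steps and waits
```

```bash
sed -i '3a from functools import lru_cache\n_cp=camera_params\ncamera_params=lru_cache(None)(lambda n:_cp(n))' h.py; python3 - <<'E'
from h import *
im=cv2.imread("pics/top0.png");D=np.load("top0.npy")
H,W=D.shape
p=camera_params("top");K=p["K"];M=R.from_rotvec(p["orientation"]).as_matrix()
v,u=np.mgrid[:H,:W]
c=np.stack([(u-K[0,2])/K[0,0],-(v-K[1,2])/K[1,1],-np.ones_like(D)],-1)*D[...,None]
P=c@M.T+p["eye"]
box=np.zeros((H,W),bool);box[160:290,340:480]=1
m=box&(abs(P[...,2]-.07)<.006)&(im[...,2]<60)
m=cv2.morphologyEx(m.astype(np.uint8),cv2.MORPH_OPEN,np.ones((5,5)))>0
print("top n",m.sum(),"z",P[m][:,2].mean())
uv=np.c_[u[m],v[m]]
xy=np.array([atz("top",a,b,.07)[:2] for a,b in uv])
print(cv2.minAreaRect(xy.astype(np.float32)))
for a,b in[(450,37),(730,115),(692,275),(405,200)]:
    print(atz("top",220+(a-1)/3,160+(b-1)/3,.07).round(4))
print([atz("top",220+(a-1)/3,160+(b-1)/3,.0485).round(4) for a,b in[(465,280),(598,312),(480,282),(580,306)]])
g=im.astype(int);mh=box&(g.max(2)<50)&(g.max(2)-g.min(2)<12)
hp=np.array([atz("top",a,b,.0485)[:2] for a,b in np.c_[u[mh],v[mh]]]);print(len(hp),hp.min(0),hp.max(0))
np.save("hp.npy",hp)
hsv=cv2.cvtColor(im,cv2.COLOR_BGR2HSV)
mc=(hsv[...,1]>110)&(hsv[...,0]<16);mc[:,:225]=0;mc[:,290:]=0;mc[:225]=0;mc[285:]=0
cn=max(cv2.findContours(mc.astype(np.uint8),cv2.RETR_EXTERNAL,cv2.CHAIN_APPROX_NONE)[0],key=len)
q=np.array([atz("top",a,b,.006)[:2] for a,b in cn[:,0]])
print("cork",cv2.minEnclosingCircle(q.astype(np.float32)),cv2.fitEllipse(q.astype(np.float32)))
E
```

```text
top n 4170 z 0.07070222173101894
((0.5755888819694519, 0.009048685431480408), (0.21842344105243683, 0.13096699118614197), 78.15989685058594)
[0.6607 0.1018 0.07  ]
[ 0.6155 -0.1109  0.07  ]
[ 0.4911 -0.0862  0.07  ]
[0.5314 0.1276 0.07  ]
[array([0.4788, 0.0781, 0.0485]), array([ 0.4622, -0.0218,  0.0485]), array([0.4781, 0.0668, 0.0485]), array([ 0.4657, -0.0083,  0.0485])]
761 [ 0.45819537 -0.08543843] [0.53617366 0.12973102]
cork ((0.4702920913696289, 0.3477819263935089), 0.04971062391996384) ((0.4703293740749359, 0.3476363718509674), (0.09619250893592834, 0.09714417159557343), 105.0674057006836)
```

```bash
python3 - <<'E'
from h import *
import plant
print([n for n in dir(plant) if not n.startswith('_')])
s=read_state();print(s.get("tips_ahead"),list(s))
Rt=R.from_rotvec(s["orientation"]).as_matrix();print(Rt.round(4))
ax=np.deg2rad(-11.84);X=np.array([np.cos(ax),np.sin(ax),0]);Y=np.array([-np.sin(ax),np.cos(ax),0])
C=np.array([.5756,.009,0]);h=C-.107*X;h[2]=.0485
print("handle",h,"hinge",C+.065*X)
# check reprojection of case model
for n,f in(("top","top0"),("scene","scene0")):
    im=cv2.imread(f"pics/{f}.png")
    pts=[C+a*.065*X+b*.11*Y+[0,0,z] for z in(0,.036,.07) for a,b in((-1,-1),(-1,1),(1,1),(1,-1))]+[h-.048*Y,h+.048*Y,np.array([.4703,.3477,.006])]
    for q in proj(n,np.array(pts)):cv2.circle(im,tuple(int(round(x*8)) for x in q),8,(0,0,255),-1,shift=3)
    if n=="top":crop(n,im,220,480,160,290,3,"pics/m_top.png")
    else: crop(n,im,240,490,225,345,3,"pics/m_scene.png")
# finger yaw
print("tool x yaw",np.degrees(np.arctan2(Rt[1,0],Rt[0,0])))
E
```

```text
['IKError', 'camera_params', 'close_job', 'read_camera', 'read_state', 'tips_ahead']
None ['t', 'q', 'dq', 'joint_torque', 'tool_pos', 'orientation', 'force', 'wrist_torque', 'opening']
[[ 4.284e-01  9.036e-01 -9.000e-04]
 [ 9.036e-01 -4.284e-01 -1.400e-03]
 [-1.700e-03 -2.000e-04 -1.000e+00]]
handle [0.47087649 0.03095419 0.0485    ] hinge [ 0.63921709 -0.00433666  0.        ]
tool x yaw 64.63306662203476
```

```bash
python3 - <<'E'
import cv2,numpy as np
a=cv2.imread("pics/m_top.png");b=cv2.imread("pics/m_scene.png")
w=max(a.shape[1],b.shape[1]);
o=np.zeros((a.shape[0]+b.shape[0],w,3),np.uint8);o[:a.shape[0],:a.shape[1]]=a;o[a.shape[0]:,:b.shape[1]]=b
o=cv2.resize(o,(int(w*600/o.shape[0]),600)) if o.shape[0]>600 else o
cv2.imwrite("pics/m.png",o)
im=cv2.imread("pics/scene0.png");cv2.imwrite("pics/g.png",cv2.resize(im[40:180,90:230],None,fx=4,fy=4))
E
```

```text
(no output)
```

View pics/m.png

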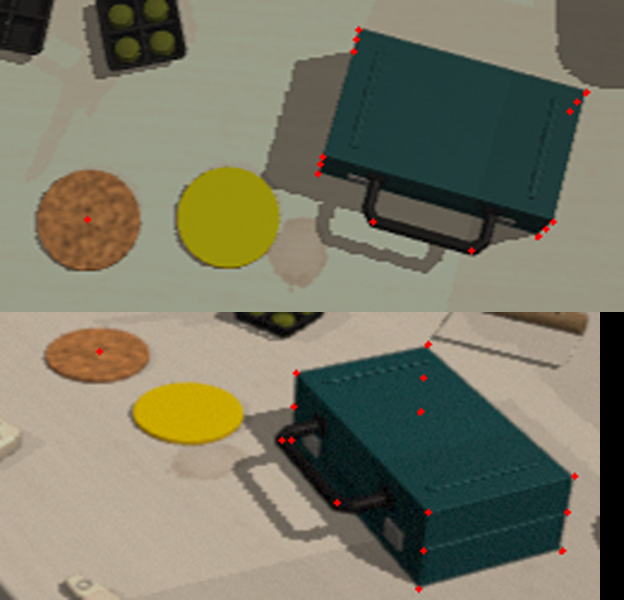

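View pics/g.png

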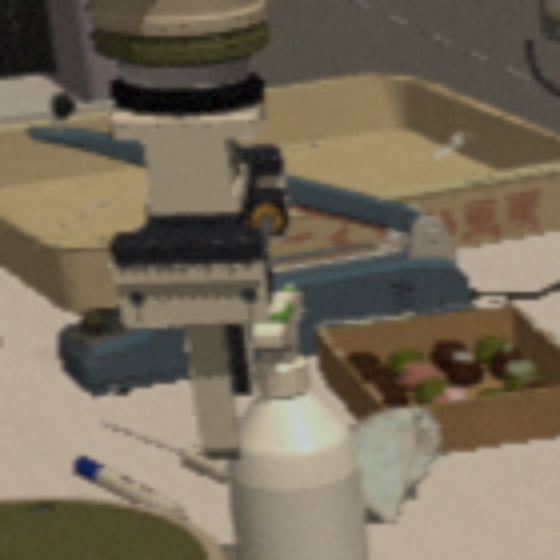

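```bash
python3 - <<'E'
from h import *
import plant
print(plant.tips_ahead if not callable(plant.tips_ahead) else plant.tips_ahead())
s=read_state();Rt=R.from_rotvec(s["orientation"]).as_matrix()
t=np.array([.4709,.031,.23]);print(Rt.T@(t-s["tool_pos"])*100, np.radians(-11.84-64.63))
E
```

```text
0.011
[-36.97467644  41.22753024  -0.07520789] -1.3346532790000638
```

```bash
python3 - <<'E'
from h import *
D=np.load("scene0.npy")
print(atz("scene",165,192,0),dep("scene",165,165,D),dep("scene",160,140,D))
E
```

```text
[0.35467758 0.75238769 0.        ] [0.35116928 0.7181143  0.09027836] [0.35295346 0.73782157 0.15095088]
```

Request:
play_rows([
  [[-3.08, 3.43, 0, 0.11], [-6.16, 6.87, 0, 0.22], [-9.24, 10.3, 0, 0.33], [-12.3, 13.7, 0, 0.44], [-15.4, 17.2, 0, 0.55]],
], jaw=3.0, squeeze=12)

```text
t: 0.6
tool_pos: [0.3463, 0.3271, 0.2285]
orientation: [3.012, 0.889, -0.003]
force: [0.6, -0.3, -1.3]
opening: 0.0578
```

```bash
cat > g.py <<'E'
from h import *
import sys
def show():
    s=read_state();Rt=R.from_rotvec(s["orientation"]).as_matrix();yaw=np.degrees(np.arctan2(Rt[1,0],Rt[0,0]))
    print("t",s["t"],"pos",np.round(s["tool_pos"],4),"yaw",round(yaw,2),"tilt",round(np.degrees(np.arccos(-Rt[2,2])),2),"F",np.round(s["force"],2),"op",round(s["opening"],4))
    return s,Rt,yaw
def goto(t,yawt=None):
    s,Rt,yaw=show()
    print("shift cm",np.round(Rt.T@(np.array(t)-s["tool_pos"])*100,2),"turn",None if yawt is None else round(np.radians(yaw-yawt),3))
if __name__=="__main__":
    a=[float(x) for x in sys.argv[1:]]
    goto(a[:3],a[3] if len(a)>3 else None)
E
python3 g.py .4709 .031 .2 -11.84
```

```text
t 0.6 pos [0.3463 0.3271 0.2285] yaw 32.89 tilt 0.13 F [ 0.61 -0.32 -1.28] op 0.0578
shift cm [-5.61 31.63  2.88] turn 0.781
```

Request:
play_rows([
  [[-0.8, 4.6, 0.4, 0.12], [-1.6, 9.2, 0.8, 0.24], [-2.4, 13.8, 1.2, 0.36], [-3.2, 18.4, 1.6, 0.48], [-4.0, 23.0, 2.0, 0.6]],
])

```text
t: 1.1
tool_pos: [0.4377, 0.1104, 0.2084]
orientation: [3.139, -0.048, -0.002]
force: [1.2, -0.0, 0.3]
opening: 0.0302
```

```bash
python3 g.py .4709 .031 .12 -11.84
```

```text
t 1.1 pos [0.4377 0.1104 0.2084] yaw -1.77 tilt 0.12 F [ 1.25 -0.02  0.31] op 0.0302
shift cm [3.57 7.81 8.85] turn 0.176
```

Request:
play_rows([
  [[1.5, 3.5, 1.5, 0.09], [2.8, 6.5, 4.0, 0.17], [3.57, 7.81, 7.5, 0.176], [3.57, 7.81, 8.85, 0.176], [3.57, 7.81, 8.85, 0.176]],
])

```text
t: 1.6
tool_pos: [0.4685, 0.0312, 0.1173]
orientation: [3.123, -0.325, -0.011]
force: [-0.0, 0.9, -0.7]
opening: 0.0299
```

```bash
python3 g.py .4709 .031 .0405 -11.84; python3 - <<'E'
from h import *
im,d=read_camera("scene");crop("scene",im,300,490,180,345,4,"pics/s1.png")
E
```

```text
t 1.6 pos [0.4685 0.0312 0.1173] yaw -11.89 tilt 0.41 F [-0.01  0.86 -0.66] op 0.0299
shift cm [ 0.29 -0.05  7.68] turn -0.001
```

View pics/s1.png

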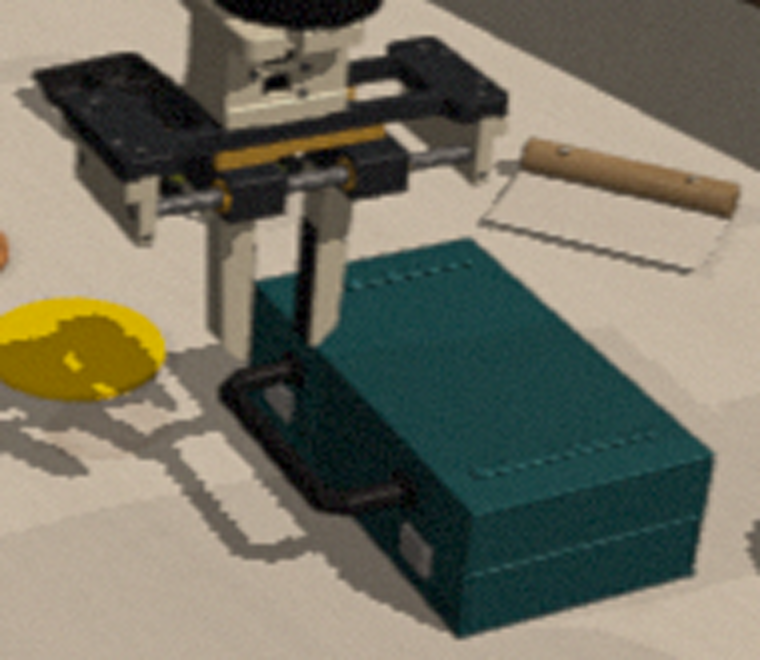

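The open fingers hang above the handle, in line with its middle. Going down now.

Request:
play_rows([
  [[0.29, 0, 2.0, 0], [0.29, 0, 4.5, 0], [0.29, 0, 6.8, 0], [0.29, 0, 7.68, 0], [0.29, 0, 7.68, 0]],
])

```text
t: 2.15
tool_pos: [0.4719, 0.0318, 0.0426]
orientation: [3.123, -0.321, -0.007]
force: [-0.3, -1.0, 0.7]
opening: 0.03
```

```bash
python3 g.py .4709 .031 .0405 -11.84; python3 - <<'E'
from h import *
im,d=read_camera("scene");crop("scene",im,300,490,180,345,4,"pics/s2.png")
E
```

```text
t 2.15 pos [0.4719 0.0318 0.0426] yaw -11.75 tilt 0.28 F [-0.27 -0.96  0.69] op 0.03
shift cm [-0.09  0.1   0.21] turn 0.002
```

View pics/s2.png

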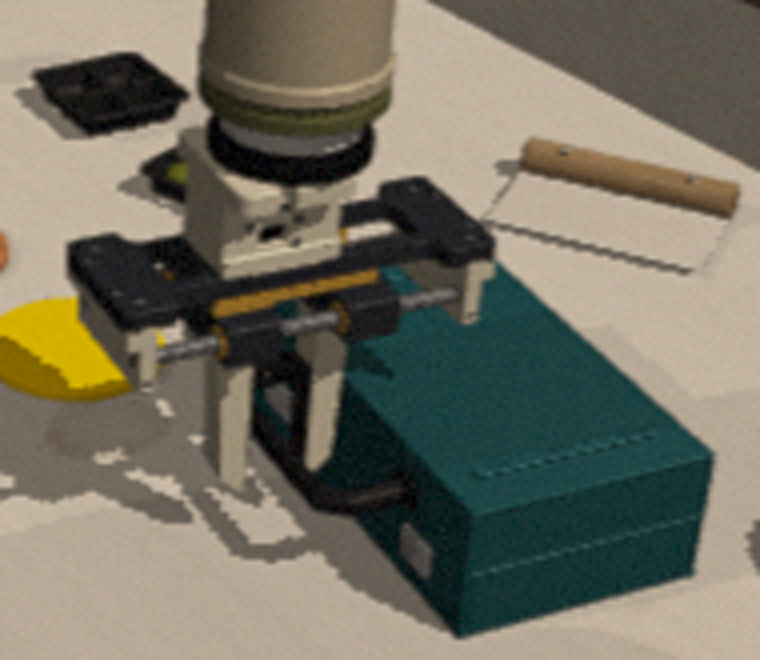

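The fingers straddle the bar, so I close.

Request:
play_rows([
  [[0, 0, 0.2, 0], [0, 0, 0.2, 0], [0, 0, 0.2, 0], [0, 0, 0.2, 0], [0, 0, 0.2, 0]],
], jaw=0.6, squeeze=12)

```text
t: 2.7
tool_pos: [0.4734, 0.0317, 0.0426]
orientation: [3.124, -0.322, -0.003]
force: [-1.4, 1.3, 6.7]
opening: 0.0112
```

```bash
python3 - <<'E'
from g import *
s,Rt,y=show()
h0=np.array([-.172,.012])
def pos(th): return np.array([h0[0]*np.cos(th)+h0[1]*np.sin(th),h0[1]*np.cos(th)-h0[0]*np.sin(th)])
th=np.arange(0,1.93,.08)
for t in th:
    d=(pos(t)-h0)*100; print(round(t,2),np.round(d,2))
E
```

```text
t 2.7 pos [0.4734 0.0317 0.0426] yaw -11.77 tilt 0.13 F [-1.37  1.34  6.71] op 0.0112
0.0 [0. 0.]
0.08 [0.15 1.37]
0.16 [0.41 2.72]
0.24 [0.78 4.05]
0.32 [1.25 5.35]
0.4 [1.83 6.6 ]
0.48 [2.5  7.81]
0.56 [3.26 8.95]
0.64 [ 4.12 10.03]
0.72 [ 5.06 11.04]
0.8 [ 6.08 11.97]
0.88 [ 7.17 12.82]
0.96 [ 8.32 13.58]
1.04 [ 9.53 14.24]
1.12 [10.79 14.8 ]
1.2 [12.09 15.27]
1.28 [13.42 15.62]
1.36 [14.77 15.87]
1.44 [16.15 16.01]
1.52 [17.53 16.04]
1.6 [18.9  15.96]
1.68 [20.27 15.77]
1.76 [21.61 15.47]
1.84 [22.93 15.06]
1.92 [24.21 14.55]
```

Request:
play_rows([
  [[0.07, 0, -0.7, 0], [0.2, 0, -1.7, 0], [0.41, 0, -2.72, 0], [0.78, 0, -4.05, 0], [1.25, 0, -5.35, 0]],
])

```text
t: 3.2
tool_pos: [0.4854, 0.0291, 0.0972]
orientation: [3.124, -0.322, -0.005]
force: [-1.1, -0.2, -1.3]
opening: 0.0115
```

```bash
cat >> g.py <<'E'
E
cat > ang.py <<'E'
from g import *
s,Rt,y=show()
p0=np.array([.4734,.0317,.0426]);X=np.array([np.cos(np.radians(-11.8)),np.sin(np.radians(-11.8)),0])
d=np.array(s["tool_pos"])-p0;dx=d@X;dz=d[2]
a=np.arctan2(.012+dz,.172-dx)-np.arctan2(.012,.172)
print("dx,dz cm",round(dx*100,2),round(dz*100,2),"angle",round(a,3),"r",np.hypot(.012+dz,.172-dx))
h0=np.array([-.172,.012])
for t in a+np.arange(1,6)*.09:
    q=(np.array([h0[0]*np.cos(t)+h0[1]*np.sin(t),h0[1]*np.cos(t)-h0[0]*np.sin(t)])-h0-[dx,dz])*100;print(round(t,2),np.round(q,2))
E
python3 ang.py; python3 - <<'E'
from h import *
im,d=read_camera("scene");crop("scene",im,300,490,180,345,4,"pics/s3.png")
E
```

```text
t 3.2 pos [0.4854 0.0291 0.0972] yaw -11.77 tilt 0.2 F [-1.12 -0.16 -1.27] op 0.0115
dx,dz cm 1.23 5.46 angle 0.325 r 0.17303946470522222
0.42 [0.72 1.38]
0.51 [1.5  2.72]
0.6 [2.4  3.98]
0.69 [3.41 5.16]
0.78 [4.53 6.24]
```

View pics/s3.png

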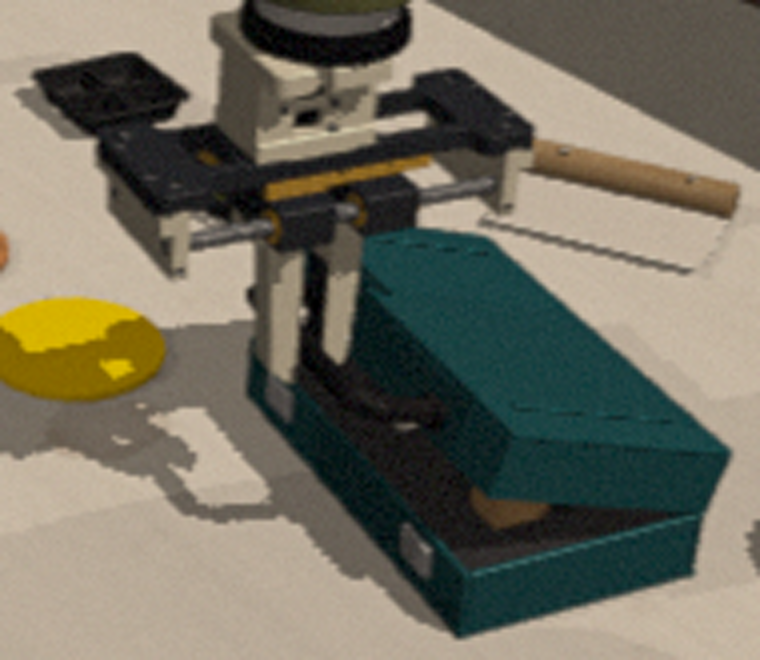

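The lid follows the bar. The wooden stamp shows in the near (−y) pocket, at about (510,505) in the crop. I continue along the arc.

Request:
play_rows([
  [[0.72, 0, -1.38, 0], [1.5, 0, -2.72, 0], [2.4, 0, -3.98, 0], [3.41, 0, -5.16, 0], [4.53, 0, -6.24, 0]],
])

```text
t: 3.75
tool_pos: [0.5302, 0.0198, 0.1637]
orientation: [3.123, -0.322, -0.007]
force: [-7.6, 0.7, 6.6]
opening: 0.0115
```

```bash
python3 ang.py
```

```text
t 3.75 pos [0.5302 0.0198 0.1637] yaw -11.76 tilt 0.27 F [-7.65  0.74  6.57] op 0.0115
dx,dz cm 5.81 12.11 angle 0.793 r 0.17521488821230796
0.88 [1.4  0.74]
0.97 [2.71 1.58]
1.06 [4.08 2.3 ]
1.15 [5.51 2.9 ]
1.24 [7.   3.36]
```

Request:
play_rows([
  [[1.4, 0, -0.74, 0], [2.71, 0, -1.58, 0], [4.08, 0, -2.3, 0], [5.51, 0, -2.9, 0], [7.0, 0, -3.36, 0]],
])

```text
t: 4.25
tool_pos: [0.6001, 0.0051, 0.1991]
orientation: [3.123, -0.322, -0.004]
force: [-1.4, -1.1, 1.8]
opening: 0.0119
```

```bash
python3 ang.py
```

```text
t 4.25 pos [0.6001 0.0051 0.1991] yaw -11.77 tilt 0.19 F [-1.43 -1.08  1.77] op 0.0119
dx,dz cm 12.94 15.65 angle 1.254 r 0.1737880414910941
1.34 [1.55 0.18]
1.43 [3.09 0.35]
1.52 [4.65 0.39]
1.61 [6.19 0.28]
1.7 [7.73 0.04]
```

Request:
play_rows([
  [[1.55, 0, -0.18, 0], [3.09, 0, -0.35, 0], [4.65, 0, -0.39, 0], [6.19, 0, -0.28, 0], [7.73, 0, -0.04, 0]],
])

```text
t: 4.75
tool_pos: [0.6769, -0.0112, 0.2006]
orientation: [3.123, -0.322, -0.002]
force: [-1.1, -1.6, 0.4]
opening: 0.0113
```

```bash
python3 ang.py; python3 - <<'E'
from h import *
im,d=read_camera("scene");crop("scene",im,300,490,130,330,3,"pics/s4.png")
E
```

```text
t 4.75 pos [ 0.6769 -0.0112  0.2006] yaw -11.78 tilt 0.15 F [-1.1  -1.59  0.39] op 0.0113
dx,dz cm 20.79 15.8 angle 1.709 r 0.17380522186506325
1.8 [ 1.47 -0.52]
1.89 [ 2.93 -1.05]
1.98 [ 4.34 -1.7 ]
2.07 [ 5.69 -2.47]
2.16 [ 6.95 -3.37]
```

View pics/s4.png

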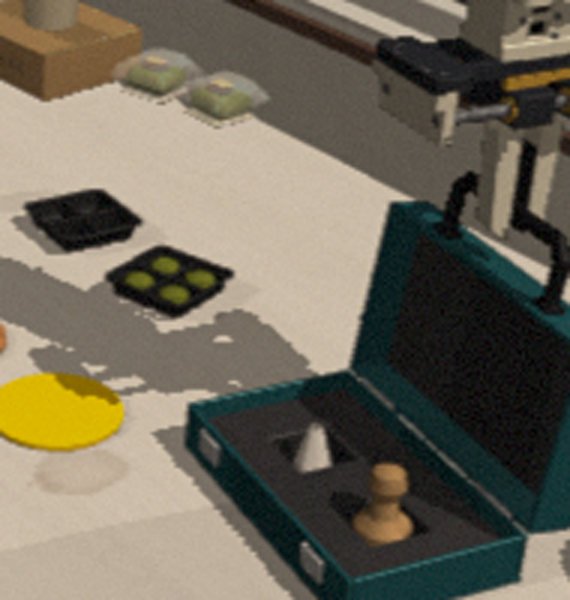

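The lid is past vertical, at about 1.7 rad. The stamp stands in the near pocket and the nozzle in the far one. I continue to near the stop.

Request:
play_rows([
  [[0.8, 0, 0.27, 0], [1.47, 0, 0.52, 0], [2.2, 0, 0.78, 0], [2.93, 0, 1.05, 0], [2.93, 0, 1.05, 0]],
])

```text
t: 5.3
tool_pos: [0.708, -0.0179, 0.1897]
orientation: [3.123, -0.323, 0.002]
force: [1.8, -0.2, 2.2]
opening: 0.0114
```

Request:
play_rows([
  [[0, 0, 0, 0], [0, 0, 0, 0], [0, 0, 0, 0], [0, 0, -2.0, 0], [0, 0, -5.0, 0]],
], jaw=2.8)

```text
t: 5.8
tool_pos: [0.7061, -0.0175, 0.237]
orientation: [3.123, -0.323, -0.008]
force: [-0.1, 0.2, -0.1]
opening: 0.0277
```

```bash
python3 ang.py; python3 - <<'E'
from h import *
im,d=read_camera("scene");crop("scene",im,300,560,130,330,3,"pics/s5.png")
im,d=read_camera("top");cv2.imwrite("pics/top5.png",im);np.save("top5.npy",d);crop("top",im,340,480,130,290,4,"pics/t5.png")
E
```

```text
t 5.8 pos [ 0.7061 -0.0175  0.237 ] yaw -11.8 tilt 0.31 F [-0.14  0.24 -0.08] op 0.0277
dx,dz cm 23.78 19.44 angle 1.81 r 0.21660842817323459
1.9 [ 0.11 -4.75]
1.99 [ 1.51 -5.41]
2.08 [ 2.85 -6.2 ]
2.17 [ 4.11 -7.11]
2.26 [ 5.28 -8.12]
```

View pics/s5.png

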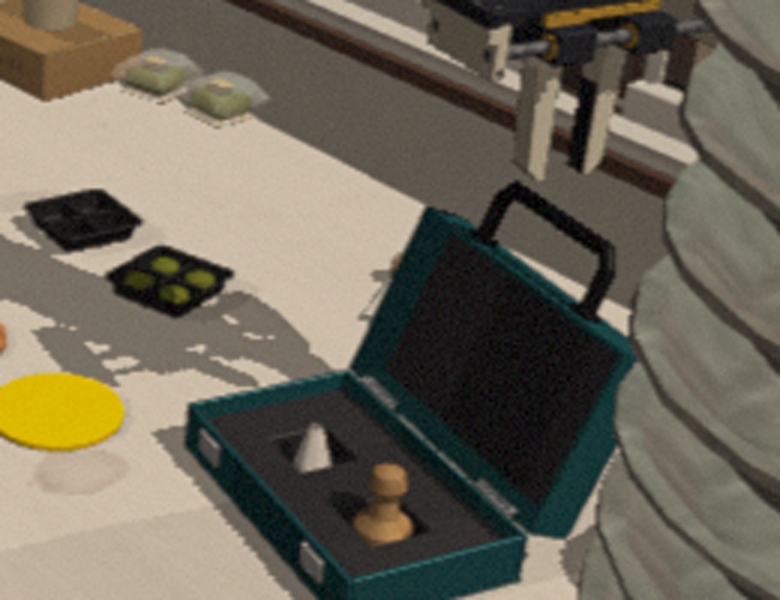

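View pics/t5.png

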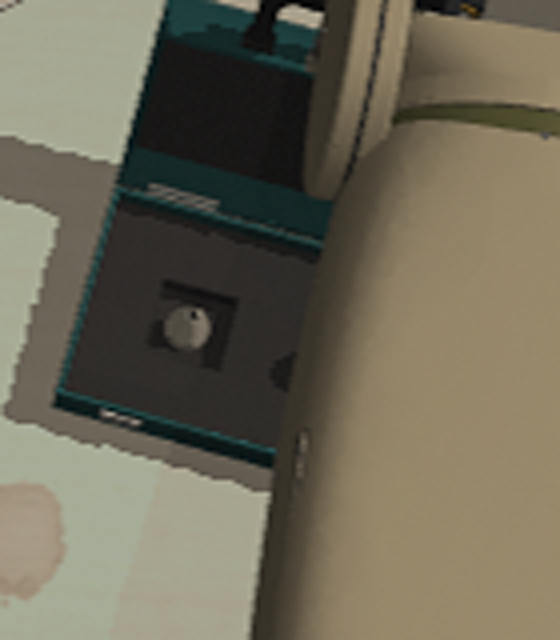

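The lid rests open at its stop with the gripper clear of it. From the top, the nozzle is in the left pocket and the arm hides the stamp, so I locate the knob with the scene camera, at about (389,481) in that crop.

```bash
python3 - <<'E'
from g import *
ax=np.radians(-11.84);X=np.array([np.cos(ax),np.sin(ax),0]);Y=np.array([-np.sin(ax),np.cos(ax),0]);C=np.array([.5756,.009,0])
print("pocket",C-.045*Y)
print("knob", atz("scene",300+389/3,130+481/3,.0495), "foot", atz("scene",300+384/3,130+528/3,.012))
im,d=read_camera("scene");crop("scene",im,405,450,275,320,12,"pics/s6.png")
goto(np.append((C-.045*Y)[:2],.237),-101.84);goto(np.append((C-.045*Y)[:2],.237),78.16)
print(read_state()["q"])
E
```

```text
pocket [ 0.56636693 -0.0350426   0.        ]
knob [ 0.56914316 -0.03446135  0.0495    ] foot [ 0.5706689  -0.03396926  0.012     ]
t 5.95 pos [ 0.7092 -0.0177  0.2431] yaw -11.8 tilt 0.37 F [ 0.03 -0.01 -0.46] op 0.0278
shift cm [-13.63   4.61   0.53] turn 1.572
t 5.95 pos [ 0.7092 -0.0177  0.2431] yaw -11.8 tilt 0.37 F [ 0.03 -0.01 -0.46] op 0.0278
shift cm [-13.63   4.61   0.53] turn -1.57
[-0.09620722  0.41983416  1.12211041 -0.00199991  1.59348414  0.1096568 ]
```

View pics/s6.png

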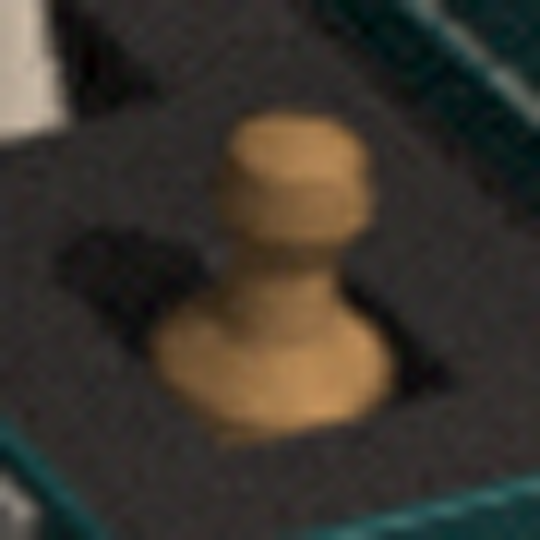

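Request:
play_rows([
  [[-3.5, 1.2, 0, -0.14], [-7.0, 2.4, 0, -0.28], [-10.5, 3.5, 0, -0.42], [-13.5, 4.6, 0, -0.56], [-13.5, 4.6, 0, -0.7]],
], jaw=5.0)

```text
t: 6.45
tool_pos: [0.5635, -0.0352, 0.2402]
orientation: [3.042, 0.776, 0.001]
force: [0.2, 0.0, -0.3]
opening: 0.0497
```

```bash
python3 g.py .568 -.0348 .12 78.16
```

```text
t 6.45 pos [ 0.5635 -0.0352  0.2402] yaw 28.61 tilt 0.15 F [ 0.16  0.04 -0.28] op 0.0497
shift cm [ 0.42  0.15 12.02] turn -0.865
```

Request:
play_rows([
  [[0.42, 0.15, 2, -0.145], [0.42, 0.15, 4, -0.29], [0.42, 0.15, 6, -0.435], [0.42, 0.15, 8, -0.58], [0.42, 0.15, 10, -0.725]],
])

```text
t: 6.95
tool_pos: [0.5669, -0.0345, 0.138]
orientation: [2.564, 1.812, -0.002]
force: [-0.2, 0.5, -1.1]
opening: 0.0501
```

```bash
python3 g.py .568 -.0348 .10 78.16
```

```text
t 6.95 pos [ 0.5669 -0.0345  0.138 ] yaw 70.5 tilt 0.11 F [-0.22  0.47 -1.1 ] op 0.0501
shift cm [0.02 0.11 3.8 ] turn -0.134
```

Request:
play_rows([
  [[0.02, 0.11, 1.5, -0.134], [0.02, 0.11, 3, -0.134], [0.02, 0.11, 3.8, -0.134], [0.02, 0.11, 3.8, -0.134]],
])

```text
t: 7.35
tool_pos: [0.5667, -0.0346, 0.0983]
orientation: [-2.441, -1.976, 0.005]
force: [-0.2, 0.0, 0.3]
opening: 0.0503
```

```bash
python3 g.py .568 -.0348 .0425 78.16; python3 - <<'E'
from h import *
im,d=read_camera("scene");crop("scene",im,360,500,210,330,5,"pics/s7.png")
E
```

```text
t 7.35 pos [ 0.5667 -0.0346  0.0983] yaw 77.99 tilt 0.2 F [-0.16  0.02  0.26] op 0.0503
shift cm [0.02 0.14 5.58] turn -0.003
```

View pics/s7.png

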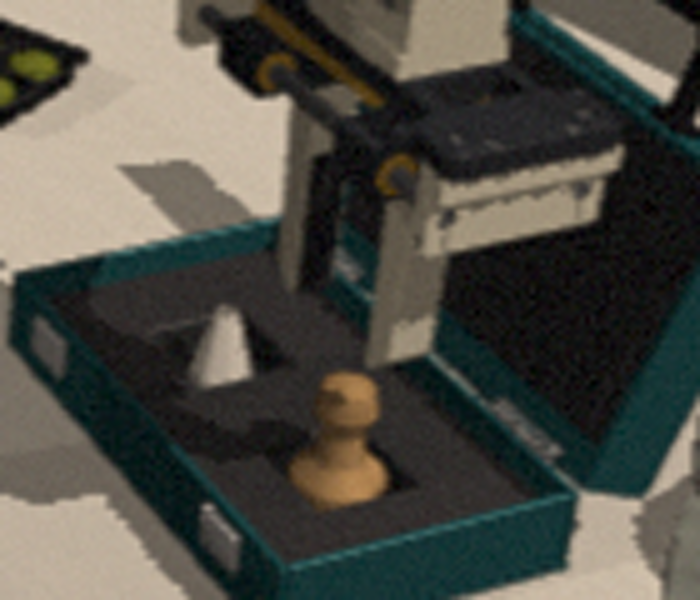

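The open fingers are above the knob and well clear of the nozzle. Descending.

Request:
play_rows([
  [[0.05, 0.1, 1.5, 0], [0.05, 0.14, 3.0, 0], [0.05, 0.14, 4.5, 0], [0.05, 0.14, 5.5, 0], [0.05, 0.14, 5.58, 0]],
])

```text
t: 7.9
tool_pos: [0.5672, -0.0343, 0.0411]
orientation: [-2.439, -1.976, 0.008]
force: [0.3, 0.2, -0.2]
opening: 0.0502
```

```bash
python3 g.py .568 -.0348 .0425 78.16; python3 - <<'E'
from h import *
im,d=read_camera("scene");crop("scene",im,360,500,210,330,5,"pics/s8.png")
E
```

```text
t 7.9 pos [ 0.5672 -0.0343  0.0411] yaw 78.02 tilt 0.32 F [ 0.3   0.24 -0.24] op 0.0502
shift cm [-0.03  0.09 -0.14] turn -0.002
```

View pics/s8.png

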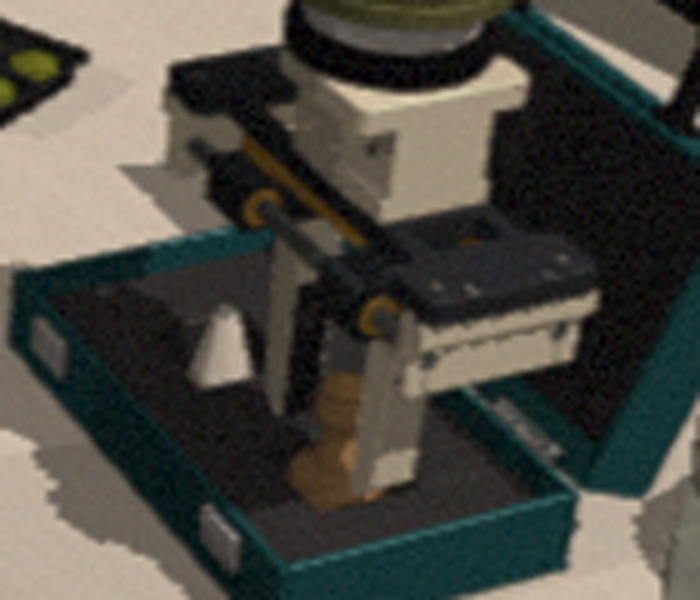

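The fingers bracket the knob, so I close.

Request:
play_rows([
  [[0, 0.05, -0.1, 0], [0, 0.05, -0.1, 0], [0, 0.05, -0.1, 0], [0, 0.05, -0.1, 0], [0, 0.05, -0.1, 0]],
], jaw=1.5, squeeze=15)

```text
t: 8.45
tool_pos: [0.569, -0.0346, 0.0439]
orientation: [-2.441, -1.977, 0.005]
force: [0.3, -0.3, 2.2]
opening: 0.0291
```

```bash
python3 g.py .568 -.0348 .13 78.16; python3 - <<'E'
from h import *
im,d=read_camera("scene");crop("scene",im,360,500,210,330,5,"pics/s9.png")
E
```

```text
t 8.45 pos [ 0.569  -0.0346  0.0439] yaw 78.02 tilt 0.18 F [ 0.29 -0.26  2.25] op 0.0291
shift cm [-0.05 -0.11 -8.61] turn -0.003
```

View pics/s9.png

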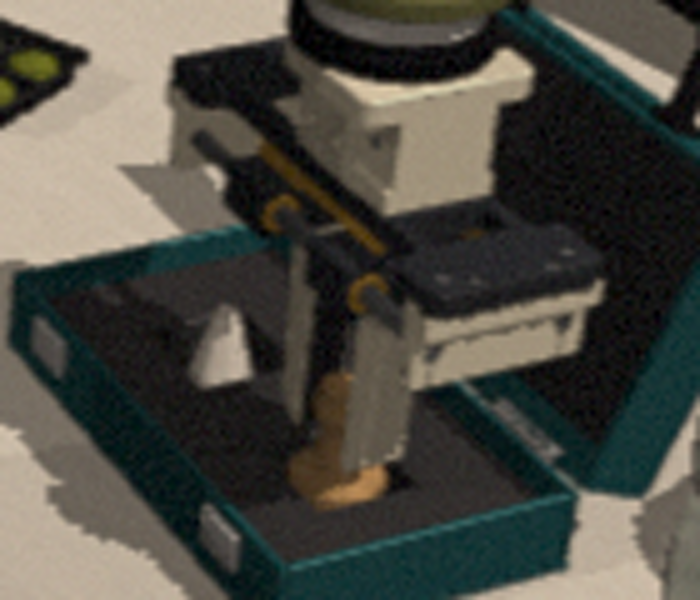

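Request:
play_rows([
  [[0, 0, 0, 0], [0, 0, 0, 0], [0, 0, 0, 0], [0, 0, 0, 0]],
])

```text
t: 8.9
tool_pos: [0.569, -0.0347, 0.0439]
orientation: [-2.441, -1.977, 0.005]
force: [-0.2, -0.1, 1.5]
opening: 0.0292
```

The fingers stopped at 29 mm, wider than the 25 mm knob, so the tips are probably on the flare of the foot. I open a little, go up 7 mm and grip again.

Request:
play_rows([
  [[0, 0, 0, 0], [0, 0, 0, 0], [0, 0, -0.3, 0], [0, 0, -0.7, 0], [0, 0, -0.7, 0]],
], jaw=3.8)

```text
t: 9.4
tool_pos: [0.5696, -0.0347, 0.0518]
orientation: [2.441, 1.977, -0.003]
force: [0.6, 0.8, 0.3]
opening: 0.0382
```

Request:
play_rows([
  [[0, 0, 0, 0], [0, 0, 0, 0], [0, 0, 0, 0], [0, 0, 0, 0], [0, 0, 0, 0]],
], jaw=1.5)

```text
t: 9.9
tool_pos: [0.5698, -0.0348, 0.0519]
orientation: [2.441, 1.977, -0.003]
force: [-0.1, -0.6, 1.5]
opening: 0.0261
```

```bash
python3 - <<'E'
from g import *
show()
im,d=read_camera("scene");crop("scene",im,390,470,240,325,7,"pics/s10.png")
E
```

```text
t 9.9 pos [ 0.5698 -0.0348  0.0519] yaw 78.02 tilt 0.12 F [-0.15 -0.58  1.55] op 0.0261
```

View pics/s10.png

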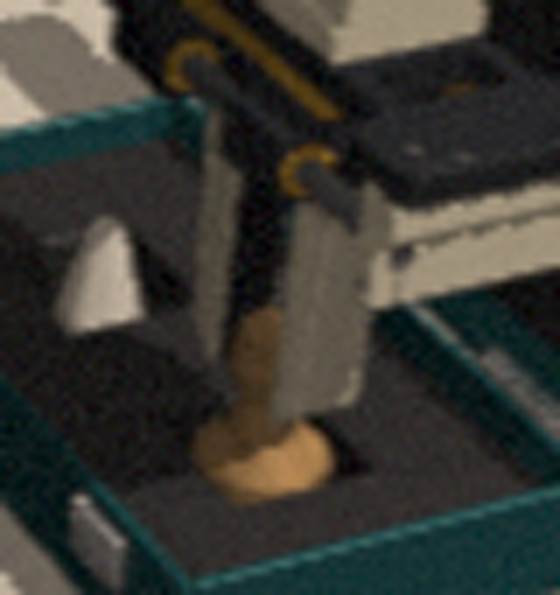

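At 26 mm the pads are on the knob. Now I firm the grip and lift slowly.

Request:
play_rows([
  [[0, 0, 0, 0], [0, 0, -0.5, 0], [0, 0, -1.5, 0], [0, 0, -3.0, 0], [0, 0, -5.0, 0]],
], squeeze=22)

```text
t: 10.45
tool_pos: [0.5693, -0.0346, 0.1027]
orientation: [-2.441, -1.977, 0.004]
force: [-0.6, -0.5, -0.6]
opening: 0.0259
```

```bash
python3 g.py .4703 .3477 .15 78; python3 - <<'E'
from h import *
im,d=read_camera("scene");crop("scene",im,360,480,200,325,5,"pics/s11.png")
E
```

```text
t 10.45 pos [ 0.5693 -0.0346  0.1027] yaw 78.02 tilt 0.16 F [-0.55 -0.54 -0.59] op 0.0259
shift cm [ 35.33 -17.63  -4.77] turn 0.0
```

View pics/s11.png

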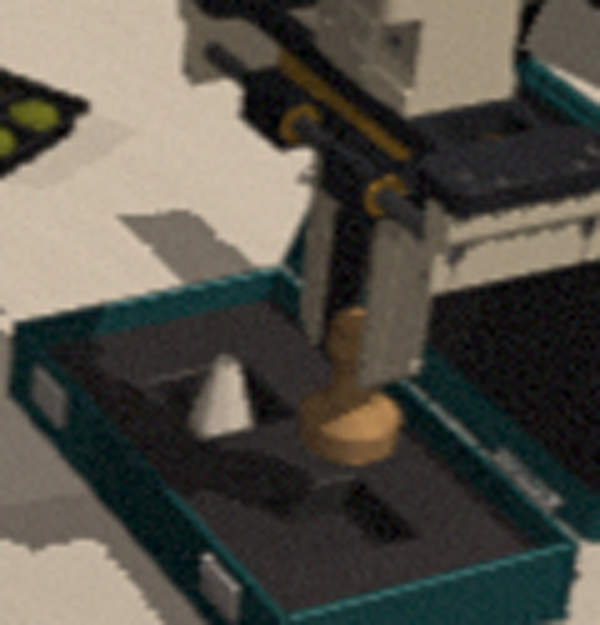

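The stamp came out upright and the nozzle stays in its pocket. Up and across to the coaster.

Request:
play_rows([
  [[0.3, -0.15, -2.0, 0], [2.0, -1.0, -4.0, 0], [5.0, -2.5, -4.8, 0], [8.5, -4.2, -4.8, 0], [12.0, -6.0, -4.8, 0]],
])

```text
t: 11.0
tool_pos: [0.5384, 0.096, 0.1566]
orientation: [2.437, 1.973, 0.006]
force: [0.3, 0.3, -0.3]
opening: 0.0259
```

```bash
python3 g.py .4703 .3477 .15 78
```

```text
t 11.0 pos [0.5384 0.096  0.1566] yaw 77.96 tilt 0.41 F [ 0.28  0.29 -0.35] op 0.0259
shift cm [ 23.19 -11.91   0.56] turn -0.001
```

Request:
play_rows([
  [[3.6, -1.8, 0.3, 0], [7.2, -3.7, 0.5, 0], [10.8, -5.5, 0.5, 0], [14.4, -7.4, 0.5, 0], [18.0, -9.2, 0.5, 0]],
])

```text
t: 11.5
tool_pos: [0.4856, 0.293, 0.1519]
orientation: [2.437, 1.972, 0.008]
force: [0.6, -0.5, 0.0]
opening: 0.0261
```

```bash
python3 g.py .4703 .3477 .10 78
```

```text
t 11.5 pos [0.4856 0.293  0.1519] yaw 77.96 tilt 0.47 F [ 0.58 -0.54  0.04] op 0.0261
shift cm [ 5.03 -2.68  5.16] turn -0.001
```

Request:
play_rows([
  [[2.5, -1.4, 1.0, 0], [4.2, -2.3, 2.5, 0], [5.03, -2.68, 4.2, 0], [5.03, -2.68, 5.1, 0], [5.03, -2.68, 5.1, 0]],
])

```text
t: 12.0
tool_pos: [0.4694, 0.3462, 0.0985]
orientation: [2.437, 1.972, 0.002]
force: [0.1, -0.5, -0.4]
opening: 0.0258
```

```bash
python3 g.py .4703 .3477 .053 78; python3 - <<'E'
from h import *
im,d=read_camera("scene");crop("scene",im,220,340,160,280,5,"pics/s12.png")
E
```

```text
t 12.0 pos [0.4694 0.3462 0.0985] yaw 77.95 tilt 0.37 F [ 0.11 -0.51 -0.4 ] op 0.0258
shift cm [0.18 0.03 4.55] turn -0.001
```

View pics/s12.png

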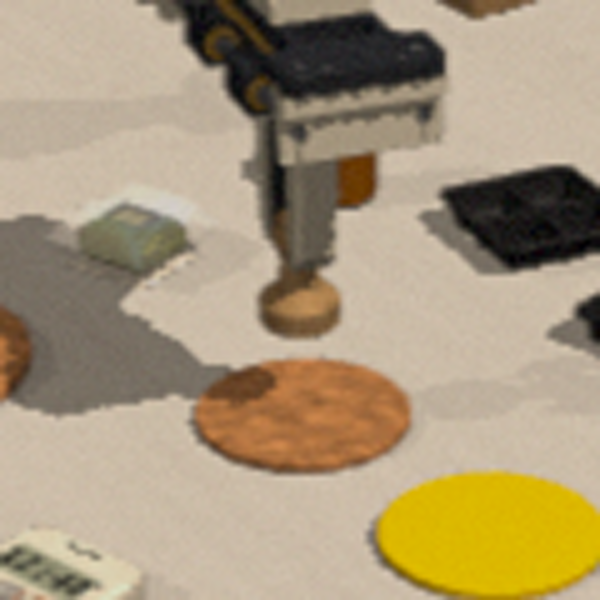

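The stamp hangs upright above the small cork coaster. I lower it to just above the surface and then creep down.

Request:
play_rows([
  [[0.1, 0, 1.5, 0], [0.18, 0.03, 3.0, 0], [0.18, 0.03, 4.0, 0], [0.18, 0.03, 4.4, 0], [0.18, 0.03, 4.4, 0]],
])

```text
t: 12.55
tool_pos: [0.4704, 0.3473, 0.0544]
orientation: [2.438, 1.971, 0.002]
force: [-0.6, 0.5, -0.6]
opening: 0.026
```

```bash
python3 g.py .4703 .3477 .052 78
```

```text
t 12.55 pos [0.4704 0.3473 0.0544] yaw 77.91 tilt 0.36 F [-0.58  0.5  -0.6 ] op 0.026
shift cm [ 0.03 -0.02  0.24] turn -0.002
```

Request:
play_rows([
  [[0, 0, 0.1, 0], [0, 0, 0.2, 0], [0, 0, 0.25, 0], [0, 0, 0.25, 0], [0, 0, 0.25, 0]],
])

```text
t: 13.05
tool_pos: [0.4706, 0.3475, 0.0522]
orientation: [2.438, 1.971, 0.002]
force: [-0.0, -0.6, -0.3]
opening: 0.0258
```

```bash
python3 g.py .4703 .3477 .052 78; python3 - <<'E'
from h import *
im,d=read_camera("scene");crop("scene",im,230,330,170,270,6,"pics/s13.png")
E
```

```text
t 13.05 pos [0.4706 0.3475 0.0522] yaw 77.91 tilt 0.37 F [-0.04 -0.61 -0.33] op 0.0258
shift cm [ 0.02 -0.03  0.02] turn -0.002
```

View pics/s13.png

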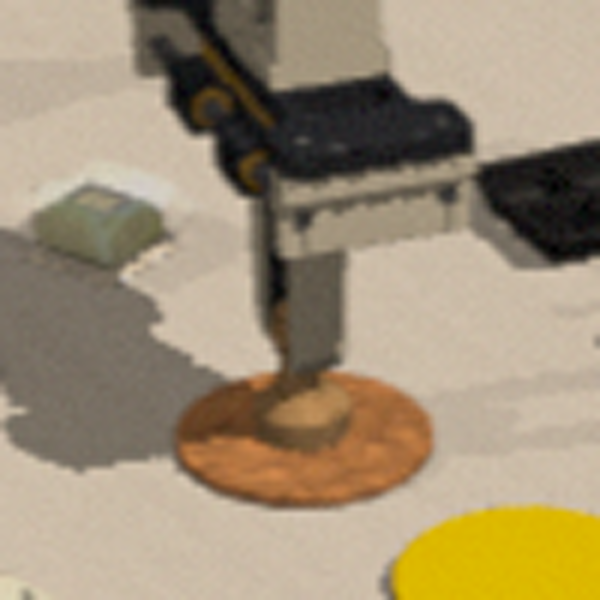

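It looks seated in the middle, but there is no contact force yet. I creep down another 1.5 mm.

Request:
play_rows([
  [[0, 0, 0.05, 0], [0, 0, 0.1, 0], [0, 0, 0.15, 0], [0, 0, 0.15, 0]],
])

```text
t: 13.5
tool_pos: [0.471, 0.3475, 0.0518]
orientation: [2.438, 1.971, 0.003]
force: [-3.3, -3.2, 8.6]
opening: 0.0258
```

Contact, at about 8.6 N. I back off half a millimetre, open slowly and rise.

Request:
play_rows([
  [[0, 0, -0.05, 0], [0, 0, -0.05, 0]],
])

```text
t: 13.7
tool_pos: [0.4712, 0.3476, 0.0525]
orientation: [2.438, 1.971, 0.004]
force: [-0.1, 0.3, -0.4]
opening: 0.0261
```

Request:
play_rows([
  [[0, 0, 0, 0], [0, 0, 0, 0], [0, 0, 0, 0], [0, 0, 0, 0], [0, 0, 0, 0]],
], jaw=5.0)

```text
t: 14.2
tool_pos: [0.4712, 0.3476, 0.0525]
orientation: [2.438, 1.971, 0.004]
force: [-0.4, 0.3, -0.6]
opening: 0.0498
```

Request:
play_rows([
  [[0, 0, -1.0, 0], [0, 0, -3.0, 0], [0, 0, -6.0, 0], [0, 0, -9.0, 0], [0, 0, -12.0, 0]],
])

```text
t: 14.7
tool_pos: [0.4704, 0.348, 0.1745]
orientation: [2.438, 1.971, 0.005]
force: [0.4, -0.2, 0.7]
opening: 0.0503
```

Request:
play_rows([
  [[3, 0, 0, 0], [6.5, 0, 0, 0], [10.0, 0, 0, 0], [13, 0, 0, 0], [13, 0, 0, 0]],
])

```text
t: 15.2
tool_pos: [0.4973, 0.4781, 0.1742]
orientation: [2.436, 1.974, 0.006]
force: [0.3, -0.3, -0.7]
opening: 0.0496
```

```bash
python3 - <<'E'
from g import *
show()
im,d=read_camera("scene");crop("scene",im,220,500,160,340,2,"pics/s14.png");crop("scene",im,250,320,200,265,8,"pics/s14b.png")
im2,d2=read_camera("top");cv2.imwrite("pics/top14.png",im2);np.save("top14.npy",d2)
show()
# stamp points near coaster from top depth
H,W=d2.shape;p=camera_params("top");K=p["K"];M=R.from_rotvec(p["orientation"]).as_matrix()
v,u=np.mgrid[:H,:W]
P=(np.stack([(u-K[0,2])/K[0,0],-(v-K[1,2])/K[1,1],-np.ones_like(d2)],-1)*d2[...,None])@M.T+p["eye"]
m=(np.hypot(P[...,0]-.4703,P[...,1]-.3477)<.05)&(P[...,2]>.05)&(P[...,2]<.08)
print(m.sum(),P[m].mean(0) if m.any() else None,P[m].max(0) if m.any() else None)
E
```

```text
t 15.2 pos [0.4973 0.4781 0.1742] yaw 78.04 tilt 0.4 F [ 0.33 -0.32 -0.7 ] op 0.0496
t 15.3 pos [0.4974 0.4753 0.1743] yaw 77.97 tilt 0.43 F [-0.46 -0.1  -0.42] op 0.0498
81 [0.47041474 0.3474383  0.05903944] [0.48155621 0.35973006 0.06495071]
```

View pics/s14.png

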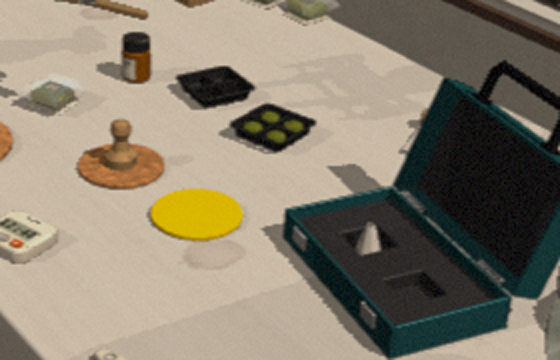

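View pics/s14b.png

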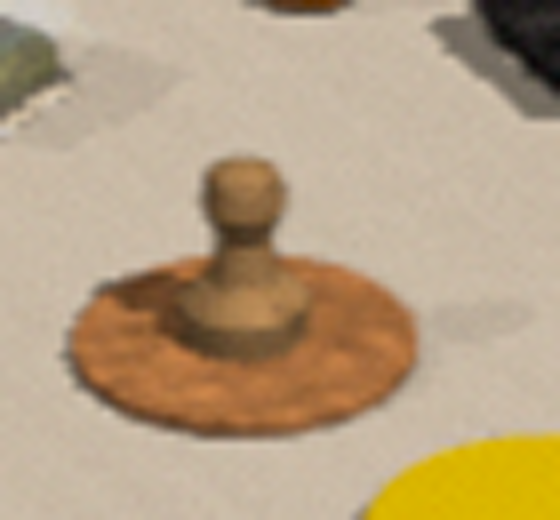

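View pics/top14.png

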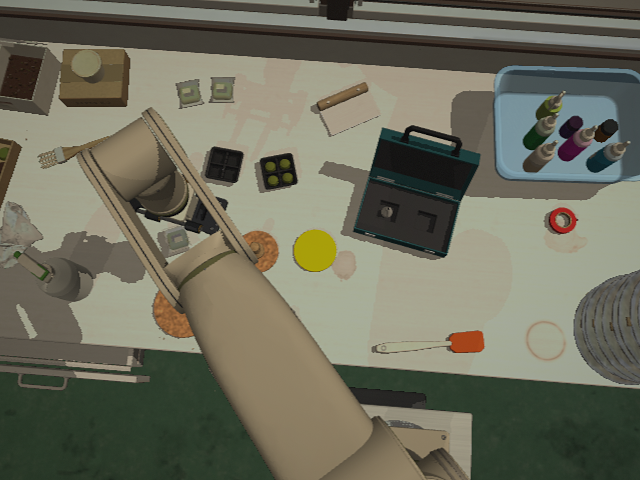

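The stamp stands upright in the middle of the small cork coaster: scene crop (245,250), and the top depth puts its knob at (0.470, 0.347), within 1 mm of the centre. The lid is at its stop, the nozzle is still in its pocket at top (388,211), and the arm is clear. Handing in.

```bash
python3 -c "
from plant import *
print(close_job())"
```

```text
the job is handed in; nothing more can be done
None
```

The job is handed in at about 15.3 s: the case is open and the stamp stands upright on the small cork coaster. I opened the lid by its handle along the hinge arc to about 1.9 rad. It then fell back to its stop.

**Last checks:**
- **Stamp:** the top camera's depth puts its knob about 1 mm from the coaster centre, with its top at about 61–65 mm, as expected for the stamp on the coaster.
- **Lid and nozzle:** in the last pictures the lid is open at its stop and the nozzle is still in its pocket. I checked both by eye and did not measure them.
- **Arm:** the gripper is clear and nothing touches the robot.

**What did not go as planned:**
- **First grip:** the fingers closed at 29 mm, probably on the flare of the stamp's foot. I opened them, went up 7 mm and gripped the knob properly at 26 mm.
- **Setting down:** the stamp met the coaster with about 9 N before I backed off and let go.

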